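# Dock a row of bottle carriers

## Robot

A 6-joint arm with a two-finger parallel gripper is mounted at the origin on a cart in front of the work surface, level with it; the furniture and walls round the work are solid. World frame = base frame: x ahead of the robot, y to its left, z up, the work surface at z = 0. Lengths are in m, angles in rad, forces in N, time in s.
With the tool pointing down it reaches from about 0.35 to 0.925 m from the base axis. Payload 6.4 kg.
Tool frame: the origin (TCP) lies midway between the tips of the shut fingers; the grasp point (between the pads) lies 19 mm behind it (bot.grip_point_offset is the x of the grasp point in the tool frame, in m); x points along the fingers, y is the direction in which the jaws open and shut, and the axes are right-handed (so a half turn about x gives the same grasp; the last joint's range is limited). The gripper opens to 94 mm and grips with 3 to 60 N. Pads are 16 mm wide; open, the fingers measure 119 mm over their backs; the gripper's body (75 mm by 177 mm) begins 78 mm behind the grasp point.
Start: joints at [-1.397, 0.245, 1.558, -0, 1.339, -0.174], TCP at [0.222, -0.611, 0.205] pointing down, gripper open.
Joint ranges: [-3.13, 3.13], [-1.02, 2.26], [0.13, 2.54], [-0.95, 4.09], [0.21, 2.88], [-2.74, 2.74]. Speed limits (rad/s): [2.57, 2.57, 3.14, 3.14, 3.14, 3.14].

## Interface

Orientations are given as a unit quaternion [x, y, z, w].
In Python, from workcell import status, imaging, order, bot gives the robot as it stands.
- The arm moves only by the tool drive_tool, never from a script. Its argument "increments" is a list of rows, each a list of 7 numbers: the shift along the tool's x, y, z in mm, then the turn, a rotation vector about the tool's x, y, z in degrees, then the opening, from -1 (shut) to 1 (fully open). In form: [[tx, ty, tz, rx, ry, rz, jaw], ...]. A call has 1 to 10 rows; each row shifts and turns the commanded pose from where the row before left it, along the tool's axes as they then stand; what a row does not reach is not made up. A row lasts 1/8 s, in which the tool goes at most 62.5 mm and 10.7 degrees, less where a joint would pass 70% of its speed; a pose out of reach is approached as far as the arm can. A call is refused whole if a number of a shift passes 62.5 or a number of a turn 10.7, either way. A call with a gripper value outside its range is refused whole. The fingers move at their own pace and stop on an object; "newtons" is the grip in N (left out, the last holds). Time passes only in rows, so rows that do not move let the fingers close. It gives the time, the measured TCP pose, the force and the opening at its end, in the units of the state.
- status.get_state(): the state, without advancing time (a new reading comes with each control period).
- imaging.read_camera(name): name is "scene" or "top" or "wrist"; returns the picture (400x640x3 uint8, red, green, blue); there is no depth.
- imaging.get_calibration(name): a dict with "vfov" (degrees; the focal length in pixels is half the picture's height over the tangent of half this angle, whatever the lens; pixels are square), "cx", "cy" (the principal point, pixels), "rvec" (rotation vector, rad) and "tvec" (3), from world to camera coordinates, as OpenCV has them. Camera axes: x right, y down, z forward; pixel columns grow to the right and rows downward; lengths in m; the calibration is good to about 2 mm. A picture is of the moment at which its call begins: read the wrist's pose just before it. get_calibration takes no time and is no camera call; for the wrist camera it gives the pose at the moment of the call.
- order.finish_job(): hands the job in, once; it reports no verdict.
The state is a dict: "time_s": time; "joint_pos": joint angles; "joint_vel": joint speeds; "joint_efforts": joint torques, N m; "ee_pos": TCP position; "ee_rot": TCP orientation; "ft_force": force on the tool from outside, world axes, zero at the start; "moment": the same for the moment, N m; "grip_width": finger opening in m.
Only numpy, scipy, OpenCV 4.12 (cv2) and the standard library are available. Lean on these libraries where they do the work, as an engineer would, in place of code of your own. Each camera call takes 0.05 s, during which the arm holds its last target. There are 200 camera calls.

## Task

Four blue bottle carriers stand in a row before the open mouth of the U-shaped docking frame. Slide the whole row into the frame along the bench, pushing it from its rear end as one straight, closed row that neither buckles nor breaks apart, until the front carrier rests against the stop and all four stand square in line with no gaps. Do not lift or tip a carrier, and leave the other things where they lie.

Things in the scene. Friction and masses are not known exactly. Their poses are not given: they have to be found in the camera images.
- dock: U-shaped aluminium frame fixed flat on the bench, no floor: two rails 22 mm high, 112 mm apart inside, along its y, with orange tips that flare to about 133 mm at the mouth. Origin: bench level, middle of the mouth at the rail tips. x runs across; +y points out of the mouth to the carriers. When the row is home, the rear carrier's rear face stands about 24 mm outside the mouth.
- dock_stop (a point): Middle of the face of the black rubber stop at the dock's closed end, at bench level: at x = 0, y = -160 mm in the dock's frame. The end wall is 34 mm high. The front carrier's front face shall rest here, its origin then being 23 mm from this point.
- carrier_1: Blue plastic bottle carrier, the front one, nearest to the dock. 96 mm (x, across the row) x 46 mm (y, along the row) x 32 mm high, flat faces; two white red-capped bottles fixed in it reach to 74 mm. About 0.2 kg, loose. Origin: centre of its underside; y points roughly as the dock's y. It touches its neighbours or stands within 3 mm of them.
- carrier_2: Blue plastic bottle carrier, the second from the front. 96 mm (x, across the row) x 46 mm (y, along the row) x 32 mm high, flat faces; two white red-capped bottles fixed in it reach to 74 mm. About 0.2 kg, loose. Origin: centre of its underside; y points roughly as the dock's y. It touches its neighbours or stands within 3 mm of them.
- carrier_3: Blue plastic bottle carrier, the third from the front. 96 mm (x, across the row) x 46 mm (y, along the row) x 32 mm high, flat faces; two white red-capped bottles fixed in it reach to 74 mm. About 0.2 kg, loose. Origin: centre of its underside; y points roughly as the dock's y. It touches its neighbours or stands within 3 mm of them.
- carrier_4: Blue plastic bottle carrier, the rear one, farthest from the dock: the row is pushed from behind it. 96 mm (x, across the row) x 46 mm (y, along the row) x 32 mm high, flat faces; two white red-capped bottles fixed in it reach to 74 mm. About 0.2 kg, loose. Origin: centre of its underside; y points roughly as the dock's y. It touches its neighbours or stands within 3 mm of them.
- tape_roll: Bystander, loose: roll of grey duct tape lying flat, 107 mm across, 48 mm high. Origin: centre of its underside.
- flashlight: Bystander, loose: black torch lying flat, 37 x 112 x 37 mm. Origin: centre of its underside.
- notebook: Bystander, loose: dark blue notebook lying flat, 210 x 152 x 14 mm. Origin: centre of its underside.
- shears: Bystander, loose: scissors with orange handles, lying flat, 87 x 199 x 9 mm. Origin: centre of its underside.
- wash_bottle: Bystander, loose: white wash bottle with a bent spout, 237 mm high. Origin: centre of its underside.

How it is judged:
On the way:
1. the front carrier is between the rails with the row still closed behind it (y of carrier_1 in the frame of dock below -0.03 m and horizontal distance between carrier_1 and carrier_2 below 0.056 m and horizontal distance between carrier_2 and carrier_3 below 0.056 m and horizontal distance between carrier_3 and carrier_4 below 0.056 m), for 0.1 s.
At the end, for the whole second after the job is handed in: Front carrier within 7 mm of the stop (dock y below -130 mm), rear carrier at dock y below 12 mm, neighbouring origins under 53 mm apart (46 when touching), all four within 13 mm of the centre line, square to it within 0.14 rad, upright within 0.1 rad, on the bench, at rest (y of carrier_1 in the frame of dock below -0.13 m and y of carrier_4 in the frame of dock below 0.012 m and x of carrier_1 in the frame of dock between -0.013 and 0.013 m and angle between the y axis of each of carrier_1, carrier_2, carrier_3, carrier_4 and the y axis of dock, either way round below 0.14 rad and angle between each of carrier_1, carrier_2, carrier_3, carrier_4's own z axis and vertical below 0.1 rad and linear speed of each of carrier_1, carrier_2, carrier_3, carrier_4 below 0.02 m/s and x of carrier_2 in the frame of dock between -0.013 and 0.013 m and x of carrier_3 in the frame of dock between -0.013 and 0.013 m and x of carrier_4 in the frame of dock between -0.013 and 0.013 m and horizontal distance between carrier_1 and carrier_2 below 0.053 m and horizontal distance between carrier_2 and carrier_3 below 0.053 m and horizontal distance between carrier_3 and carrier_4 below 0.053 m).
It fails at once if the row breaks or buckles: neighbouring origins over 64 mm apart (a gap of 18 mm), or offset sideways by over 18 mm, or turned against each other by over 0.25 rad (horizontal distance between carrier_1 and carrier_2 above 0.064 m or x of carrier_2 in the frame of carrier_1 above 0.018 m or x of carrier_2 in the frame of carrier_1 below -0.018 m or angle between the y axis of carrier_1 and the y axis of carrier_2, either way round above 0.25 rad or horizontal distance between carrier_2 and carrier_3 above 0.064 m or x of carrier_3 in the frame of carrier_2 above 0.018 m or x of carrier_3 in the frame of carrier_2 below -0.018 m or angle between the y axis of carrier_2 and the y axis of carrier_3, either way round above 0.25 rad or horizontal distance between carrier_3 and carrier_4 above 0.064 m or x of carrier_4 in the frame of carrier_3 above 0.018 m or x of carrier_4 in the frame of carrier_3 below -0.018 m or angle between the y axis of carrier_3 and the y axis of carrier_4, either way round above 0.25 rad).
It fails at once if a carrier is lifted over 20 mm or tipped over 0.35 rad (height (world z) of any of carrier_1, carrier_2, carrier_3, carrier_4 above 0.02 m or angle between any of carrier_1, carrier_2, carrier_3, carrier_4's own z axis and vertical above 0.35 rad).
It fails at once if a bystander is moved by more than 25 mm (distance of any of tape_roll, flashlight, notebook, shears, wash_bottle from where it was at the start of the episode above 0.025 m).
It also fails if it takes over 45 s, if anything falls off the work surface, if the arm or the gripper's body presses on something with over 40 N, if the wrist force passes 120 N, or if a joint passes its speed limit or range.

## Working session

There is one attempt and no reset: what is moved stays moved. The work goes in short steps, Python scripts to look and compute and a tool call to move; the robot and the scene stay as the last step left them, time stands still between calls to the robot, and variables do not carry over. Pictures are saved under pics/ and viewed, about 8 in all and at most 12, crops included, and the job is handed in when it is done.

Besides the shell and the picture viewer there is one more tool, called after ">>>" as name(argument=value, ...) on one line, values as JSON. drive_tool: Moves the arm, as the interface text tells. Its arguments: {"type":"object","properties":{"increments":{"type":"array"},"newtons":{"type":"number"}},"required":["increments"]}

```bash
mkdir -p pics; python3 - <<'E'
from workcell import status, imaging
import cv2
s=status.get_state(); print({k:s[k] for k in('time_s','ee_pos','ee_rot','ft_force','grip_width')})
for n in('top','scene'):
    cv2.imwrite(f'pics/{n}0.png',imaging.read_camera(n)[:,:,::-1]); print(n,imaging.get_calibration(n))
E
```

```text
{'time_s': 0.0, 'ee_pos': array([ 0.22145642, -0.61047364,  0.20435917]), 'ee_rot': array([ 0.69644324,  0.12301783, -0.69643978,  0.12167602]), 'ft_force': array([ 0.21234116, -0.24907512,  0.13133234]), 'grip_width': 0.093921109028571}
top {'vfov': 53.26721293970882, 'cx': 325.58736579236097, 'cy': 203.13880710492575, 'rvec': array([ 1.45224257, -2.31169106,  0.73806165]), 'tvec': array([0.25036218, 0.42130265, 1.02269161])}
scene {'vfov': 50.21005405338312, 'cx': 323.17737029449523, 'cy': 198.5474806643935, 'rvec': array([ 1.12104723, -2.06813358,  1.18118453]), 'tvec': array([0.29908799, 0.26434152, 0.85957147])}
```

View pics/top0.png

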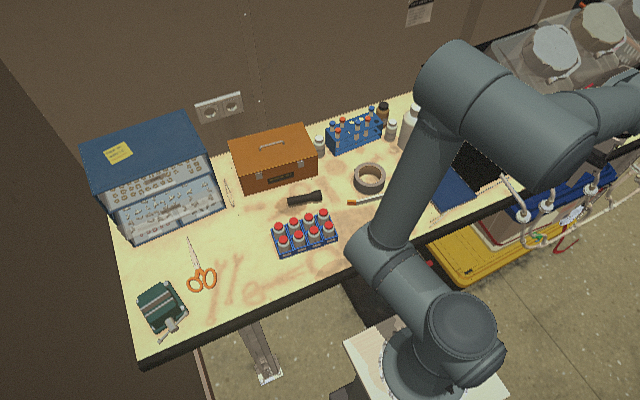

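View pics/scene0.png

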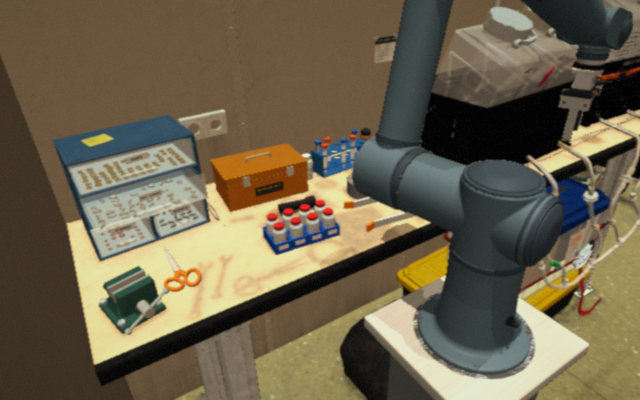

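The top view shows the row of carriers at about (305,232), with a dock orange tip at (350,203). The arm hides the rest of the dock. The wash bottle is near (410,120), the tape at (368,178) and the torch at (305,198). In the scene view the orange tips are at (350,205) and (370,225).

```bash
cat > h.py <<'E'
from workcell import status, imaging
import numpy as np, cv2
from scipy.spatial.transform import Rotation as R
def cam(c):
    f=200/np.tan(np.radians(c['vfov'])/2); Rm=R.from_rotvec(c['rvec']).as_matrix(); t=np.array(c['tvec'])
    return f,Rm,-Rm.T@t
def cast(c,uv,z):
    f,Rm,o=cam(c); uv=np.atleast_2d(uv).astype(float)
    d=np.c_[(uv[:,0]-c['cx'])/f,(uv[:,1]-c['cy'])/f,np.ones(len(uv))]@Rm
    return (o+d*((z-o[2])/d[:,2])[:,None])[:,:2]
def proj(c,p):
    f,Rm,o=cam(c); q=(np.atleast_2d(p)-o)@Rm.T
    return np.c_[q[:,0]/q[:,2]*f+c['cx'],q[:,1]/q[:,2]*f+c['cy']]
E
python3 - <<'E'
from h import *
c=imaging.get_calibration('top')
print('cam',cam(c)[2])
print('caps',cast(c,[(279,227),(294,223),(308,217),(323,214),(283,241),(298,236),(313,231),(328,226)],.074).round(3).tolist())
print('tip',cast(c,[(350,203)],.022),'bot/tape/torch',cast(c,[(410,150),(368,178),(305,198),(200,280)],0).round(3).tolist())
c=imaging.get_calibration('scene')
print('tips',cast(c,[(350,205),(370,225)],.022).round(3).tolist())
s=status.get_state(); print(R.from_quat(s['ee_rot']).as_matrix().round(2))
w=imaging.get_calibration('wrist'); f,Rm,o=cam(w);print(w['vfov'],o,Rm.round(2))
E
```

```text
cam [-0.10482149  0.34039864  1.07666916]
caps [[0.506, 0.186], [0.5, 0.14], [0.502, 0.094], [0.492, 0.049], [0.458, 0.193], [0.454, 0.148], [0.451, 0.101], [0.447, 0.054]]
tip [[ 0.52364675 -0.06344189]] bot/tape/torch [[0.651, -0.38], [0.603, -0.178], [0.619, 0.054], [0.483, 0.448]]
tips [[0.511, -0.063], [0.393, -0.046]]
[[-0.    0.34 -0.94]
 [ 0.   -0.94 -0.34]
 [-1.   -0.   -0.  ]]
68.37495119056776 [ 0.28472659 -0.58836024  0.38363813] [[ 0.34 -0.94 -0.  ]
 [-0.91 -0.33  0.23]
 [-0.22 -0.08 -0.97]]
```

>>> drive_tool(increments=[[-50, 0, 0, 0, 0, 0, -0.1], [-50, 0, 0, 0, 0, 0, -0.1], [-46, 0, 0, 0, 0, 0, -0.1], [0, -34, -30, 0, 0, 0, -0.1], [0, -34, -30, 0, 0, 0, -0.1], [0, -34, -30, 0, 0, 0, -0.1], [0, -34, -30, 0, 0, 0, -0.1], [0, -34, -30, 0, 0, 0, -0.1], [0, -34, -30, 0, 0, 0, -0.1], [0, -34, -30, 0, 0, 0, -0.1]])

```text
time_s: 1.35
ee_pos: [0.3381, -0.3142, 0.351]
ee_rot: [-0.696, -0.122, 0.697, -0.122]
ft_force: [0.4, -0.6, 0.3]
grip_width: 0.0422
```

>>> drive_tool(increments=[[0, -34, -30, 0, 0, 0, -0.1], [0, -34, -30, 0, 0, 0, -0.1], [0, -34, -30, 0, 0, 0, -0.1], [0, -34, -30, 0, 0, 0, -0.1], [0, -34, -30, -10, 0, 0, -0.1], [0, 0, 0, -10.5, 0, 0, -0.1], [0, 0, 0, -10.5, 0, 0, -0.1], [0, 0, 0, -10.5, 0, 0, -0.1], [0, 0, 0, -10.5, 0, 0, -0.1], [0, 0, 0, -10, 0, 0, -0.1]])

```text
time_s: 2.6
ee_pos: [0.4207, -0.1047, 0.351]
ee_rot: [-0.532, -0.465, 0.533, -0.465]
ft_force: [-0.3, 0.1, 0.5]
grip_width: 0.0422
```

```bash
python3 - <<'E'
from h import *
import pickle
s=status.get_state(); print(s['time_s'],s['ee_pos'],R.from_quat(s['ee_rot']).as_matrix().round(3),s['grip_width'],s['joint_pos'].round(2),s['ft_force'])
c=imaging.get_calibration('wrist'); im=imaging.read_camera('wrist'); pickle.dump((c,im),open('w1.pkl','wb')); cv2.imwrite('pics/w1.png',im[:,:,::-1])
E
```

```text
2.6 [ 0.42071313 -0.10467908  0.35096877] [[-0.001  0.991 -0.135]
 [ 0.    -0.135 -0.991]
 [-1.    -0.001 -0.   ]] 0.0422071716748531 [-0.51 -0.37  1.89  0.    1.63 -0.37] [-0.25499953  0.05217874  0.5143975 ]
```

View pics/w1.png

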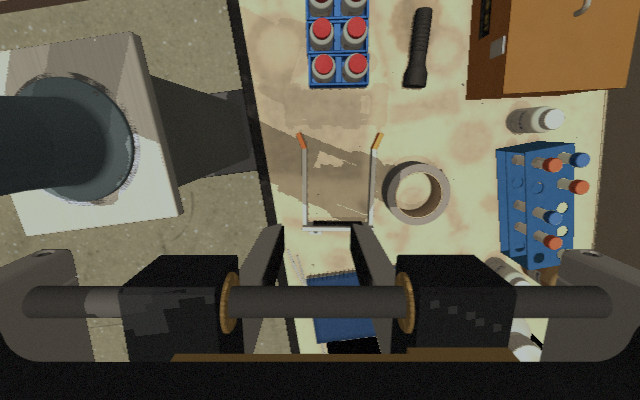

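The wrist view shows the dock clearly. The orange tips are at (302,137) and (378,136), the rails at columns 305 and 372, and the end wall near row 227. The front carrier's lower edge is at row 86. I'll move back along the row and view it whole.

>>> drive_tool(increments=[[0, 0, -50, 0, 0, 0, -0.1], [0, 0, -50, 0, 0, 0, -0.1], [0, 0, -50, 0, 0, 0, -0.1], [0, 0, 0, 0, 0, 0, -0.1]])

```text
time_s: 3.15
ee_pos: [0.4417, 0.0462, 0.3512]
ee_rot: [-0.533, -0.465, 0.533, -0.464]
ft_force: [0.4, -1.2, -0.3]
grip_width: 0.0422
```

```bash
python3 - <<'E'
from h import *
import pickle
s=status.get_state(); print(s['ee_pos'])
c=imaging.get_calibration('wrist'); im=imaging.read_camera('wrist'); pickle.dump((c,im),open('w2.pkl','wb'))
a=pickle.load(open('w1.pkl','rb'))[1][120:245,285:395]
b=im[20:260,250:430]
A=cv2.resize(a,None,fx=4,fy=4,interpolation=cv2.INTER_CUBIC); B=cv2.resize(b,None,fx=2,fy=2,interpolation=cv2.INTER_CUBIC)
o=np.zeros((500,800,3),np.uint8); o[:500,:440]=A; o[:480,440:800]=B
cv2.imwrite('pics/c2.png',o[:,:,::-1])
E
```

```text
[0.44174394 0.04615888 0.3511619 ]
```

View pics/c2.png

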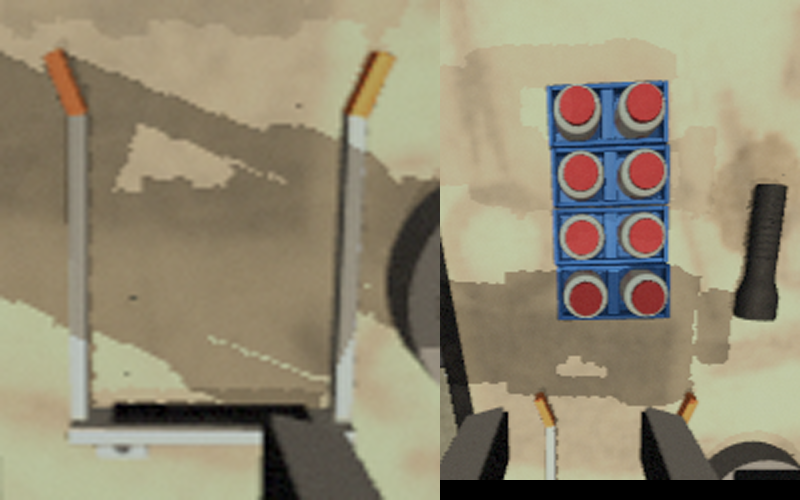

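```bash
python3 - <<'E'
from h import *
import pickle
c,im=pickle.load(open('w1.pkl','rb'))
g=lambda p:np.array(p)/4+[285,120]
T=cast(c,g([(55,53),(384,55)]),.022); W=cast(c,g([(68,437),(354,437)]),.034); Rl=cast(c,g([(78,115),(79,420),(356,118),(344,420)]),.022)
print('tips',T,np.linalg.norm(T[1]-T[0]),'wall',W,np.linalg.norm(W[1]-W[0])); print('rails',Rl,Rl[2]-Rl[0],Rl[3]-Rl[1])
m=T.mean(0); e=W.mean(0); d=(m-e)/np.linalg.norm(m-e); print('mouth',m,'len',np.linalg.norm(m-e),'axis wall->tip',d,np.degrees(np.arctan2(d[0],d[1])))
r=[Rl[[0,2]].mean(0),Rl[[1,3]].mean(0)]; d2=r[0]-r[1]; print('axis rails',r,np.degrees(np.arctan2(d2[0],d2[1])), 'left',np.degrees(np.arctan2(*(Rl[0]-Rl[1]))),'right',np.degrees(np.arctan2(*(Rl[2]-Rl[3]))))
c2,im2=pickle.load(open('w2.pkl','rb'))
h=lambda p:(np.array(p)-[440,0])/2+[250,20]
L=[(547,87),(549,147),(551,149),(553,205),(555,208),(556,262),(558,266),(559,319)]
Rr=[(667,82),(668,145),(668,145),(668,203),(669,206),(668,261),(669,264),(669,318)]
l=cast(c2,h(L),.032); q=cast(c2,h(Rr),.032)
dx=np.array([d[1],-d[0]])
for k in range(4):
  P=np.array([l[2*k],l[2*k+1],q[2*k],q[2*k+1]]); cen=P.mean(0); x=(q[2*k]+q[2*k+1]-l[2*k]-l[2*k+1])/2; yv=-((P[1]+P[3]-P[0]-P[2])/2)
  print('carrier',4-k,'world',cen.round(4),'dock x,y',((cen-m)@dx).round(4),((cen-m)@d).round(4),'size',np.linalg.norm(x).round(3),np.linalg.norm(yv).round(3),'ang deg by x',np.degrees(np.arctan2(-x[1],x[0])).round(1))
t2=cast(c2,h([(541,396),(693,397)]),.022); print('tips w2',t2,t2.mean(0))
# caps by colour
hsv=cv2.cvtColor(im2,cv2.COLOR_RGB2HSV); mk=((hsv[:,:,0]<6)|(hsv[:,:,0]>172))&(hsv[:,:,1]>150)&(hsv[:,:,2]>80)
n,lab,st,ce=cv2.connectedComponentsWithStats(mk.astype(np.uint8))
for i in range(1,n):
  if st[i,4]>80: w=cast(c2,ce[i],.074)[0]; print('cap',ce[i].round(1),w.round(4),((w-m)@dx).round(4),((w-m)@d).round(4))
E
```

```text
tips [[ 0.39854246 -0.03934951]
 [ 0.53559838 -0.05878836]] 0.13842757387419818 wall [[ 0.38030081 -0.20431802]
 [ 0.50597528 -0.22135127]] 0.12682351106898324
rails [[ 0.40441897 -0.06611987]
 [ 0.38522221 -0.20098477]
 [ 0.52157358 -0.0832962 ]
 [ 0.50406544 -0.2170936 ]] [ 0.1171546  -0.01717633] [ 0.11884324 -0.01610883]
mouth [ 0.46707042 -0.04906893] len 0.16550518910090606 axis wall->tip [0.14460196 0.98948991] 8.31423022443871
axis rails [array([ 0.46299628, -0.07470804]), array([ 0.44464382, -0.20903918])] 7.779640648417904 left 8.101103522648806 right 7.4551135300184495
carrier 4 world [0.4884 0.1885] dock x,y -0.0133 0.2381 size 0.095 0.046 ang deg by x 6.3
carrier 3 world [0.4845 0.143 ] dock x,y -0.0105 0.1926 size 0.094 0.044 ang deg by x 6.5
carrier 2 world [0.4805 0.0967] dock x,y -0.0078 0.1461 size 0.093 0.044 ang deg by x 7.1
carrier 1 world [0.4761 0.0492] dock x,y -0.0053 0.0986 size 0.094 0.045 ang deg by x 7.1
tips w2 [[ 0.40035579 -0.0360015 ]
 [ 0.5358172  -0.05569388]] [ 0.46808649 -0.04584769]
cap [318.5  72.3] [0.4641 0.1924] -0.0378 0.2385
cap [351.8  71.1] [0.5119 0.1875] 0.0102 0.2406
cap [352.8 105. ] [0.5082 0.1408] 0.0132 0.1939
cap [320.  106.1] [0.4601 0.1461] -0.0351 0.1921
cap [320.7 138.3] [0.4548 0.0997] -0.0337 0.1454
cap [352.5 137.5] [0.5027 0.0942] 0.0145 0.1469
cap [322.5 168.9] [0.4514 0.0531] -0.0303 0.0988
cap [353.7 168.4] [0.4994 0.0473] 0.018 0.1001
```

>>> drive_tool(increments=[[0, 5, -41, 0, 0, 0, -0.1], [0, 5, -41, 0, 0, 0, -0.1], [0, 5, -41, 0, 0, 0, -0.1], [0, 5, -41, 0, 0, 0, -0.1], [0, 5, -41, -0.8, 0, 0, -0.1], [0, 0, 0, 0, 0, 0, -0.1]])

```text
time_s: 3.95
ee_pos: [0.496, 0.2434, 0.3507]
ee_rot: [-0.53, -0.467, 0.531, -0.467]
ft_force: [-0.1, 0.2, 0.4]
grip_width: 0.0423
```

>>> drive_tool(increments=[[50, 0, 0, 0, 0, 0, -0.1], [50, 0, 0, 0, 0, 0, -0.1], [50, 0, 0, 0, 0, 0, -0.1], [50, 0, 0, 0, 0, 0, -0.1], [50, 0, 0, 0, 0, 0, -0.1], [50, 0, 0, 0, 0, 0, -0.1], [20, 0, 0, 0, 0, 0, -0.1], [18, 0, 0, 0, 0, 0, -0.1], [0, 0, 0, 0, 0, 0, -0.1]])

```text
time_s: 5.08
ee_pos: [0.495, 0.2419, 0.0126]
ee_rot: [-0.53, -0.467, 0.532, -0.467]
ft_force: [0.5, -0.2, 0.4]
grip_width: 0.0421
```

```bash
python3 - <<'E'
from h import *
s=status.get_state(); print(s['time_s'],s['ee_pos'],s['ft_force'].round(1))
M=R.from_quat(s['ee_rot']).as_matrix(); print('heading',np.degrees(np.arctan2(-M[0,2],-M[1,2])))
im=imaging.read_camera('wrist'); cv2.imwrite('pics/w3.png',im[:,:,::-1])
E
```

```text
5.075 [0.49504842 0.24192202 0.01260221] [ 0.5 -0.2  0.4]
heading 7.3746008465247535
```

View pics/w3.png

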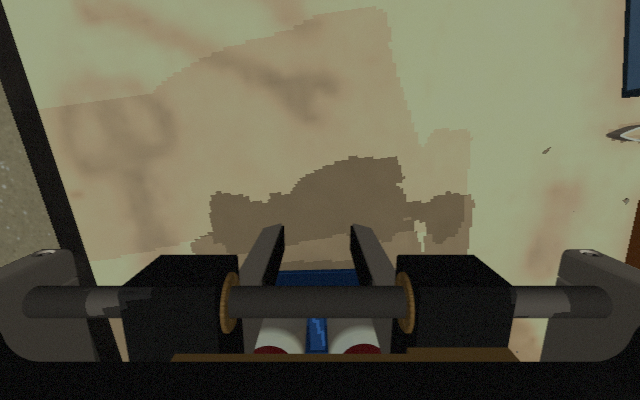

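The fingers stand just behind the rear carrier, centred on it, and are clear of the torch. I'll push gently.

>>> drive_tool(increments=[[0, 0, 8, 0, 0, 0, -0.1], [0, 0, 5, 0, 0, 0, -0.1], [0, 0, 4, 0, 0, 0, -0.1], [0, 0, 3, 0, 0, 0, -0.1], [0, 0.1, 3, 0, 0, 0, -0.1], [0, 0.1, 4, 0, 0, 0, -0.1], [0, 0.1, 4, 0, 0, 0, -0.1], [0, 0.2, 5, 0, 0, 0, -0.1], [0, 0.2, 5, 0, 0, 0, -0.1], [0, 0.2, 5, 0, 0, 0, -0.1]])

```text
time_s: 6.38
ee_pos: [0.4909, 0.198, 0.0138]
ee_rot: [0.531, 0.467, -0.53, 0.467]
ft_force: [0.2, 4.4, 0.8]
grip_width: 0.0425
```

>>> drive_tool(increments=[[0, 0.2, 5, 0, 0, 0, -0.1], [0, 0.2, 5, 0, 0, 0, -0.1], [0, 0.2, 5, 0, 0, 0, -0.1], [0, 0.2, 5, 0, 0, 0, -0.1], [0, 0.2, 5, 0, 0, 0, -0.1], [0, 0.2, 5, 0, 0, 0, -0.1], [0, 0.2, 5, 0, 0, 0, -0.1], [0, 0.2, 5, 0, 0, 0, -0.1], [0, 0.2, 4, 0, 0, 0, -0.1], [0, 0.1, 2, 0, 0, 0, -0.1]])

```text
time_s: 7.62
ee_pos: [0.4869, 0.1521, 0.0138]
ee_rot: [0.531, 0.467, -0.53, 0.467]
ft_force: [1.7, 6.5, -0.0]
grip_width: 0.0424
```

```bash
python3 - <<'E'
from h import *
s=status.get_state(); print(s['time_s'],s['ee_pos'],s['ft_force'].round(1))
a=imaging.read_camera('top'); b=imaging.read_camera('scene'); np.save('t4.npy',a)
f=lambda i:cv2.resize(i,(400,400),interpolation=cv2.INTER_CUBIC)
cv2.imwrite('pics/c4.png',np.hstack([f(a[170:290,260:380]),f(b[170:290,250:370])])[:,:,::-1])
E
```

```text
7.625 [0.48686337 0.15206337 0.01375373] [ 1.7  6.5 -0. ]
```

View pics/c4.png

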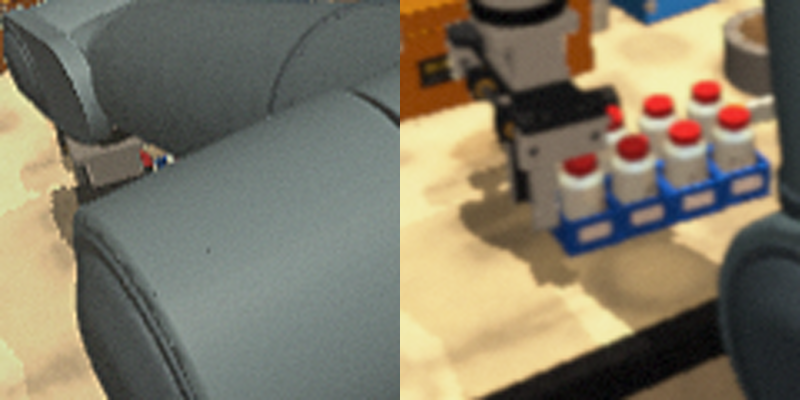

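The scene view shows all four carriers closed and straight, with the fingers squarely behind the rear one. The top view is blocked. I'll measure the caps in the scene view against the first picture to remove bias.

```bash
cat > caps.py <<'E'
from h import *
c=imaging.get_calibration('scene'); m=np.array([.4675,-.0475]); a=np.radians(7.9); D=np.array([[np.cos(a),-np.sin(a)],[np.sin(a),np.cos(a)]])
def caps(im):
    hsv=cv2.cvtColor(im,cv2.COLOR_RGB2HSV); mk=((hsv[:,:,0]<5)|(hsv[:,:,0]>172))&(hsv[:,:,1]>150)&(hsv[:,:,2]>70)
    mk[:170]=0; mk[290:]=0; mk[:,:250]=0; mk[:,420:]=0
    n,lab,st,ce=cv2.connectedComponentsWithStats(mk.astype(np.uint8))
    for i in range(1,n):
        if st[i,4]>25: print(ce[i].round(1),st[i,4],(D@(cast(c,ce[i],.072)[0]-m)).round(4))
if __name__=='__main__':
    print('start');caps(cv2.imread('pics/scene0.png')[:,:,::-1].copy()); print('now'); caps(imaging.read_camera('scene').copy())
    for q in [(.4641,.1924),(.5119,.1875),(.4514,.0531),(.4994,.0473)]: print('wrist',(D@(np.array(q)-m)).round(4))
E
python3 caps.py
```

```text
start
[319.2 203. ] 51 [0.018  0.1006]
[304.2 206.7] 72 [0.0183 0.1448]
[288.  211.1] 69 [0.0167 0.1921]
[327.3 211.3] 49 [-0.0314  0.099 ]
[311.9 215.9] 56 [-0.0343  0.1446]
[271.6 216.6] 48 [0.0099 0.2403]
[295.4 220.3] 62 [-0.0349  0.191 ]
[278.5 225.5] 65 [-0.0384  0.238 ]
now
[341.3 197.3] 40 [0.0189 0.0324]
[327.  201.5] 38 [0.0159 0.078 ]
[313.6 204.2] 26 [0.0191 0.1168]
[349.8 205.1] 49 [-0.0296  0.0309]
[335.1 209.3] 53 [-0.0317  0.076 ]
[319.3 213.8] 50 [-0.0333  0.1229]
[303.9 218.8] 43 [-0.0382  0.1687]
wrist [-0.0363  0.2372]
wrist [0.0117 0.2389]
wrist [-0.0298  0.0974]
wrist [0.0186 0.0983]
```

>>> drive_tool(increments=[[0, 0.2, 3, 0, 0, 0, -0.1], [0, 0.3, 5, 0, 0, 0, -0.1], [0, 0.3, 5, 0, 0, 0, -0.1], [0, 0.3, 5, 0, 0, 0, -0.1], [0, 0.3, 5, 0, 0, 0, -0.1], [0, 0.3, 5, 0, 0, 0, -0.1], [0, 0.3, 5, 0, 0, 0, -0.1], [0, 0.3, 5, 0, 0, 0, -0.1], [0, 0.3, 5, 0, 0, 0, -0.1], [0, 0.3, 4, 0, 0, 0, -0.1]])

```text
time_s: 9.02
ee_pos: [0.4837, 0.105, 0.0137]
ee_rot: [0.531, 0.467, -0.53, 0.467]
ft_force: [-0.0, 7.0, 2.3]
grip_width: 0.0425
```

>>> drive_tool(increments=[[0, 0.3, 5, 0, 0, 0, -0.1], [0, 0.3, 5, 0.1, 0, 0, -0.1], [0, 0.3, 5, 0.1, 0, 0, -0.1], [0, 0.3, 5, 0, 0, 0, -0.1], [0, 0.2, 4, 0, 0, 0, -0.1], [0, 0, 0, 0, 0, 0, -0.1]])

```text
time_s: 9.78
ee_pos: [0.482, 0.0806, 0.0137]
ee_rot: [0.532, 0.466, -0.532, 0.466]
ft_force: [0.1, 3.6, 3.4]
grip_width: 0.0426
```

```bash
python3 - <<'E'
from caps import *
s=status.get_state(); print(s['time_s'],s['ee_pos'],s['ft_force'].round(1), (D@(s['ee_pos'][:2]-m)).round(4))
im=imaging.read_camera('scene').copy(); caps(im)
cv2.imwrite('pics/c5.png',cv2.resize(im[160:300,250:430],(720,560),interpolation=cv2.INTER_CUBIC)[:,:,::-1])
E
```

```text
9.775 [0.48197019 0.08064765 0.01368425] [0.1 3.6 3.4] [-0.0033  0.1289]
[348.6 194.3] 38 [0.0251 0.0062]
[343.2 206.5] 49 [-0.0283  0.0503]
[328.  211.6] 40 [-0.0335  0.0978]
```

View pics/c5.png

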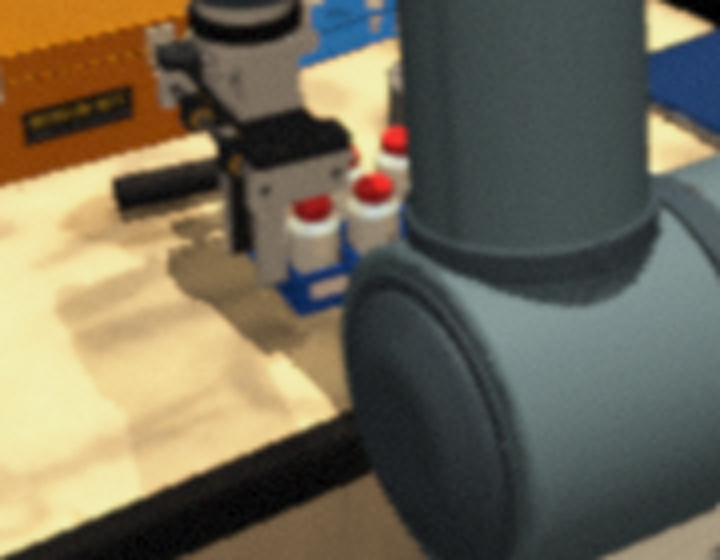

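c4 is heading inwards, at about -9.5 mm, and the push force is a steady 4–7 N. I'll continue.

>>> drive_tool(increments=[[0, 0.2, 3, 0, 0, 0, -0.1], [0, 0.3, 5, 0, 0, 0, -0.1], [0, 0.3, 5, 0, 0, 0, -0.1], [0, 0.3, 5, 0, 0, 0, -0.1], [0, 0.3, 5, 0, 0, 0, -0.1], [0, 0.3, 5, 0, 0, 0, -0.1], [0, 0.3, 5, 0, 0, 0, -0.1], [0, 0.2, 4, 0, 0, 0, -0.1], [0, 0.2, 4, 0, 0, 0, -0.1]])

```text
time_s: 10.95
ee_pos: [0.479, 0.0402, 0.0137]
ee_rot: [0.532, 0.467, -0.531, 0.466]
ft_force: [0.3, 6.5, 4.3]
grip_width: 0.0424
```

>>> drive_tool(increments=[[0, 0.2, 4, 0, 0, 0, -0.1], [0, 0.2, 4, 0, 0, 0, -0.1], [0, 0.2, 4, 0, 0, 0, -0.1], [0, 0.2, 4, 0, 0, 0, -0.1], [0, 0.2, 4, 0, 0, 0, -0.1], [0, 0.2, 4, 0, 0, 0, -0.1], [0, 0.2, 4, 0, 0, 0, -0.1], [0, 0.2, 4, 0, 0, 0, -0.1]])

```text
time_s: 11.95
ee_pos: [0.4764, 0.0084, 0.0137]
ee_rot: [0.532, 0.467, -0.531, 0.466]
ft_force: [0.7, 7.5, 4.4]
grip_width: 0.0425
```

```bash
python3 - <<'E'
from caps import *
s=status.get_state(); print(s['time_s'],s['ee_pos'],s['ft_force'].round(1), (D@(s['ee_pos'][:2]-m)).round(4))
M=R.from_quat(s['ee_rot']).as_matrix(); print('heading',np.degrees(np.arctan2(-M[0,2],-M[1,2])))
im=imaging.read_camera('scene').copy(); caps(im)
E
```

```text
11.95 [0.47639162 0.00839277 0.01368807] [0.7 7.5 4.4] [0.0011 0.0566]
heading 7.492288300693175
```

>>> drive_tool(increments=[[0, 0.1, 3, 0.1, 0, 0, -0.1], [0, 0.1, 3, 0.1, 0, 0, -0.1], [0, 0.1, 3, 0.1, 0, 0, -0.1], [0, 0.1, 3, 0.1, 0, 0, -0.1], [0, 0.1, 3, 0, 0, 0, -0.1], [0, 0, 3, 0, 0, 0, -0.1], [0, 0, 1.5, 0, 0, 0, -0.1]])

```text
time_s: 12.88
ee_pos: [0.4743, -0.011, 0.0137]
ee_rot: [0.534, 0.465, -0.533, 0.464]
ft_force: [0.7, 6.9, 4.1]
grip_width: 0.0426
```

>>> drive_tool(increments=[[0, 0, 1, 0, 0, 0, -0.1], [0, 0, 1, 0, 0, 0, -0.1]])

```text
time_s: 13.12
ee_pos: [0.474, -0.0129, 0.0137]
ee_rot: [0.534, 0.465, -0.533, 0.464]
ft_force: [1.6, 7.1, 4.2]
grip_width: 0.0423
```

>>> drive_tool(increments=[[0, 0, 1, 0, 0, 0, -0.1], [0, 0, 1, 0, 0, 0, -0.1]])

```text
time_s: 13.38
ee_pos: [0.4737, -0.0146, 0.0137]
ee_rot: [0.534, 0.465, -0.533, 0.464]
ft_force: [1.4, 11.1, 5.1]
grip_width: 0.0423
```

>>> drive_tool(increments=[[0, 0, 1, 0, 0, 0, -0.1], [0, 0, 0.5, 0, 0, 0, -0.1]])

```text
time_s: 13.62
ee_pos: [0.4738, -0.0147, 0.0137]
ee_rot: [0.535, 0.465, -0.532, 0.463]
ft_force: [2.4, 15.9, 5.8]
grip_width: 0.0426
```

>>> drive_tool(increments=[[0, 0, 0.7, 0, 0, 0, -0.1], [0, 0, 0, 0, 0, 0, -0.1]])

```text
time_s: 13.88
ee_pos: [0.4737, -0.0147, 0.0137]
ee_rot: [0.535, 0.466, -0.532, 0.463]
ft_force: [3.7, 18.5, 5.1]
grip_width: 0.0422
```

The row stopped moving while the force rose to 18 N, so it is on the stop. I'll back off, rise, and check from above.

>>> drive_tool(increments=[[0, 0, -3, 0, 0, 0, -0.1], [0, 0, -10, 0, 0, 0, -0.1], [0, 0, -27, 0, 0, 0, -0.1], [-40, 0, 0, 0, 0, 0, -0.1], [-60, 0, 0, 0, 0, 0, -0.1], [-60, 0, 0, 0, 0, 0, -0.1], [-60, 0, 0, 0, 0, 0, -0.1], [-60, 0, 0, 0, 0, 0, -0.1], [-57, 0, 0, 0, 0, 0, -0.1]])

```text
time_s: 15.0
ee_pos: [0.4783, 0.0215, 0.3521]
ee_rot: [-0.533, -0.464, 0.534, -0.465]
ft_force: [0.1, -1.5, -0.6]
grip_width: 0.0422
```

>>> drive_tool(increments=[[0, 0, 50, 0, 0, 0, -0.1], [0, 0, 50, 0, 0, 0, -0.1], [0, 0, 20, 0, 0, 0, -0.1], [0, 0, 0, 0, 0, 0, -0.1]])

```text
time_s: 15.5
ee_pos: [0.4619, -0.0981, 0.3498]
ee_rot: [-0.533, -0.464, 0.534, -0.463]
ft_force: [0.2, 0.2, 0.9]
grip_width: 0.042
```

```bash
python3 - <<'E'
from caps import *
import pickle
s=status.get_state(); print(s['time_s'],s['ee_pos'])
w=imaging.get_calibration('wrist'); im=imaging.read_camera('wrist'); pickle.dump((w,im),open('w6.pkl','wb'))
hsv=cv2.cvtColor(im,cv2.COLOR_RGB2HSV); mk=((hsv[:,:,0]<6)|(hsv[:,:,0]>172))&(hsv[:,:,1]>150)&(hsv[:,:,2]>60)
n,lab,st,ce=cv2.connectedComponentsWithStats(mk.astype(np.uint8))
for i in range(1,n):
  if st[i,4]>80: print('cap',ce[i].round(1),(D@(cast(w,ce[i],.074)[0]-m)).round(4))
cv2.imwrite('pics/c6.png',cv2.resize(im[60:260,220:480],(780,600),interpolation=cv2.INTER_CUBIC)[:,:,::-1])
E
```

```text
15.5 [ 0.46191958 -0.09812368  0.34976432]
cap [300.3 139.9] [-0.024   0.0015]
cap [332.3 139.9] [0.0245 0.0014]
cap [302.1 169.8] [-0.022 -0.044]
cap [333.2 169.8] [ 0.0262 -0.0441]
cap [302.9 198.5] [-0.0213 -0.0897]
cap [333.2 198.4] [ 0.0268 -0.0897]
cap [305.  225.6] [-0.0184 -0.1349]
cap [334.8 225.6] [ 0.0298 -0.135 ]
```

View pics/c6.png

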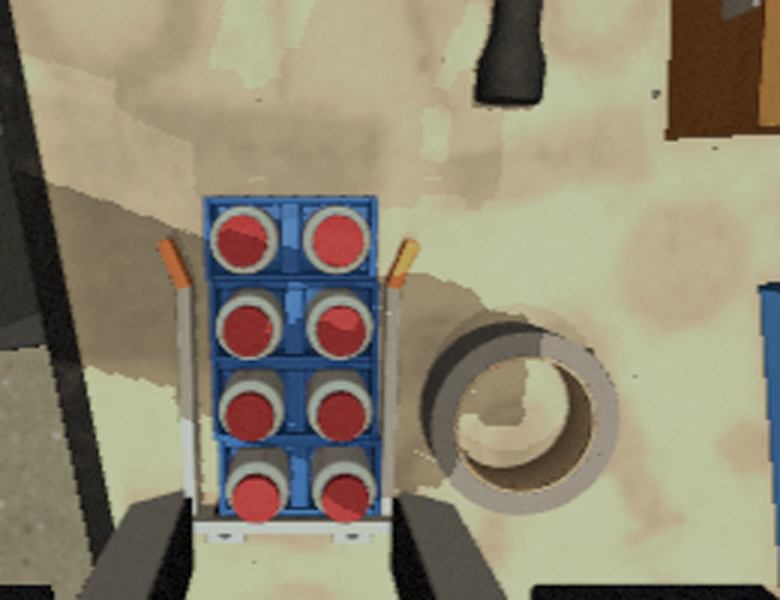

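The last view shows the row inside the rails, closed and square. The caps are at rows 140 to 226, and the tape and torch haven't been touched. All limits look met, so I'm handing in.

```bash
python3 -c "
from workcell import order; print(order.finish_job())"
```

```text
the job is handed in; nothing more can be done
None
```

The row of four carriers is in the dock with the front carrier against the stop, and the job is handed in. It took about 15.5 s of robot time. I pushed from behind carrier_4 with two half-open fingertips 14 mm above the bench, at up to 40 mm/s. The push took about 4–7 N and rose to 18 N at the stop, where the row stopped moving.

Last check, from the wrist camera after backing off:

| Measure | Measured | Limit |
|---|---|---|
| carrier_1 dock y | about -135 mm | below -130 mm |
| carrier_4 dock y | about +1.5 mm | below 12 mm |
| Spacing of neighbouring origins | about 45.5 mm | under 53 mm |
| Distance from centre line, carriers 1 to 4 | about +5.7, +2.7, +2.4, +0.3 mm | 13 mm either way |

- **Squareness and bystanders:** by eye, all four carriers looked square and upright. The tape roll and torch looked where they were. I did not re-check the notebook, shears or wash bottle, but the tool stayed away from them.
- **What disagreed:** mid-push, the fingers seemed to slip sideways about 6 mm on carrier_4, so it steered in less than I commanded. It still ended centred.
- **Measurement limits:** my dock-frame origin is only good to about 2–3 mm, which explains -135 mm rather than the nominal -137 mm for carrier_1. During the last 97 mm of the push the cameras were blocked by the arm or not used, so I went by force and tool position until the check from above.

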